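Mount a grooved edging wheel and its clamping cap on a glass edger

TASK

Get the edger ready: take the grooved edging wheel out of the draining rack, set it down on the rubber mat, standing on its flat face with the hub up, and let go of it. Then take hold of it again and lower it onto the spindle until its face is fully home on the spindle nose, let go, and lower the clamping cap, flange down, fully home onto the wheel's top spigot, so that the two stand centred and square, one on the other. Do not drop either part, and leave the other wheel and the rest of the things on the bench where they are.

Things in the scene. Friction and masses are not known exactly. Their poses are not given: they have to be found in the camera images.
- wheel: Grooved edging wheel, aluminium, 0.4 kg, round about its z. Origin: centre of its flat underside (its face); +z runs from the face up through the hub. Rim 68 mm diameter, z 0 to 30 mm, with a dark V groove (waist 52 mm) round its middle; hub 38 mm diameter, z 30 to 60 mm; above it a spigot. The face has a central bore 32 mm diameter, 11 mm deep. Starts in either bay of the rack.
- wheel_shoulder (a point): Centre of the top of the wheel's hub, z = 60 mm of the wheel, axes as the wheel's; the cap's underside rests here. From it the wheel's centring spigot, 25 mm diameter with bevelled top edge, stands up 9 mm.
- cap: Clamping cap, steel, 0.2 kg, round about its z. Origin: centre of its flat underside; z up through the boss. Flange 58 mm diameter, z 0 to 11 mm; boss 32 mm diameter, z 11 to 40 mm. Underneath a central recess 27 mm diameter, 11 mm deep, that fits over the wheel's 25 mm spigot. Starts flange down on the mat, in the half towards the mat's -y end.
- edger: Bench glass edger, fixed. Origin: on the spindle axis at bench level, z up. Grey housing x -120 to 120, y -270 to 130 mm, top at 70 mm; round drip pan 220 mm across, rim up to 85 mm, round the spindle; motor 92 mm diameter, up to 169 mm, at y = -205 mm; copper water pipe up to 155 mm at the corner x 68 to 108, y 74 to 118 mm.
- spindle_seat (a point): Centre of the flat top of the spindle nose (72 mm diameter), 84 mm above the bench, axes as the edger's; the wheel's face rests here. From it the spindle's centring spigot, 30 mm diameter with bevelled top edge, stands up 9 mm and fits the wheel's bore. The spindle does not turn.
- rack: Draining rack, plywood and steel rod, fixed, 110 x 270 mm. Origin: centre of its base at bench level; front towards its -x. Two bays at y = +62.5 and -62.5 mm; in each a wheel stands on two rods, face against two uprights (to 106 mm up) that lean back 15 degrees, hub outward: the wheel's z points to the rack's -x and 15 degrees above level. Nothing holds the wheels: they lift straight up.
- mat: Black rubber bench mat, fixed, 130 (x) x 280 (y) x 4 mm. Origin: centre of its underside at bench level, so its top is 4 mm up. The half towards its +y end is free.
- flat_wheel: The other wheel, not wanted: larger, rim 84 mm diameter x 22 mm with a straight edge and no groove, hub 38 mm diameter, z 22 to 50 mm, no spigot. Origin and axes as the grooved wheel's. Stands in the rack's other bay.
- spray_bottle: Spray bottle, 68 mm diameter, about 205 mm tall. Origin: centre of its underside.
- grit_jar: Small closed jar of grit, 56 mm diameter, about 75 mm tall. Origin: centre of its underside.
- spanner: Steel spanner 150 mm long lying flat on the bench along its own x axis. Origin: middle of its underside.
Not all that is in view belongs to the job. What is shaped like the wheel but pink or purple is not meant.

How it is judged:
On the way, in this order (a step that is already met when the one before it is completed fails the run):
1. The grooved wheel stands on its face on the rubber mat, hub up, let go of (angle between wheel's own z axis and vertical below 0.06 rad and z of wheel in the frame of mat between 0 and 0.008 m and x of wheel in the frame of mat between -0.065 and 0.065 m and y of wheel in the frame of mat between -0.14 and 0.14 m and contact force between the fingers and wheel below 0.2 N and linear speed of wheel below 0.03 m/s), for 0.2 s.
2. The wheel is fully home on the spindle nose, centred and square, and let go of (horizontal distance between wheel and spindle_seat below 0.0025 m and z of wheel in the frame of spindle_seat between -0.003 and 0.002 m and angle between wheel's own z axis and vertical below 0.04 rad and contact force between the fingers and wheel below 0.2 N and linear speed of wheel below 0.03 m/s), for 0.2 s.
At the end, for the whole second after the job is handed in: The grooved wheel is face down on the spindle nose and the cap flange down on the wheel: each underside within 2 mm of its seat and each axis within 2.5 mm of the one below; both within 0.04 rad of upright, at rest and let go of (all of step 2 and horizontal distance between cap and wheel_shoulder below 0.0025 m and z of cap in the frame of wheel_shoulder between -0.003 and 0.002 m and angle between cap's own z axis and vertical below 0.04 rad and contact force between the fingers and cap below 0.2 N and linear speed of cap below 0.03 m/s); the robot touches nothing.
It fails at once if the other wheel is moved more than 20 mm (distance of flat_wheel from where it was at the start of the episode above 0.02 m).
It fails at once if the spray bottle, the jar or the spanner is moved more than 20 mm (distance of any of spray_bottle, grit_jar, spanner from where it was at the start of the episode above 0.02 m).
It fails at once if the wheel is dropped (falls free by more than about 15 mm) (linear speed of wheel above 0.55 m/s and contact force between the fingers and wheel below 0.1 N).
It fails at once if the cap is dropped (falls free by more than about 15 mm) (linear speed of cap above 0.55 m/s and contact force between the fingers and cap below 0.1 N).
It also fails if it takes over 64 s, if anything falls off the work surface, if the arm or the gripper's body presses on something with over 40 N, if the wrist force passes 120 N, or if a joint passes its speed limit or range.

ROBOT

A 6-joint arm with a two-finger parallel gripper is mounted at the origin on the work surface. World frame = base frame: x ahead of the robot, y to its left, z up, the work surface at z = 0. Lengths are in m, angles in rad, forces in N, time in s.
With the tool pointing down it reaches from about 0.35 to 0.775 m from the base axis. Payload 7.3 kg.
Tool frame: the origin (TCP) lies at the very end of the fingers, on their centre line; the grasp point (between the pads) lies 19 mm behind it; z points along the fingers, y is the line along which they close (so a half turn about z gives the same grasp; the last joint's range is limited). The gripper opens to 92 mm and grips with 3 to 60 N. Pads are 19 mm wide; open, the fingers measure 130 mm over their backs; the gripper's body (75 mm by 190 mm) begins 47 mm behind the grasp point.
Start: joints at [-1.44, 0.342, 1.524, -0, 1.275, -0.146], TCP at [0.143, -0.505, 0.227] pointing down, gripper open.
Joint ranges: [-2.53, 2.53], [-0.77, 2.02], [0.04, 2.7], [-1, 4.14], [0.28, 2.66], [-3.11, 3.11]. Speed limits (rad/s): [2.57, 2.57, 3.14, 3.14, 3.14, 3.14].

INTERFACE

Orientations are given as [roll, pitch, yaw] about the fixed x, y, z axes, in that order (R = Rz(yaw) Ry(pitch) Rx(roll)).
In Python, from cell import robot gives the robot as it stands.
- The arm moves only by the tool apply_moves, never from a script. Its argument "motion" is text: rows parted by semicolons, each of 7 numbers parted by spaces: the opening in per cent of the stroke, from 0 (shut) to 100 (fully open), then the shift along the tool's x, y, z in cm, then the turn, a rotation vector about the tool's x, y, z in rad. A call has 1 to 20 rows; each row shifts and turns the commanded pose from where the row before left it, along the tool's axes as they then stand; what a row does not reach is not made up. A row lasts 1/8 s, in which the tool goes at most 62.5 mm and 10.7 degrees, less where a joint would pass 70% of its speed; a pose out of reach is approached as far as the arm can. A call with a gripper value outside its range is refused whole. The fingers move at their own pace and stop on an object; "force" is the grip in N (left out, the last holds). Time passes only in rows, so rows that do not move let the fingers close. It gives the time, the measured TCP pose, the force, the opening and the grip force at its end, in the units of the state.
- robot.observe(): the state, without advancing time (a new reading comes with each control period).
- robot.read_camera(name): name is "side" or "top" or "wrist"; returns a dict with "img" (384x512x3 uint8, red, green, blue), "fovy" (degrees; the focal length in pixels is half the picture's height over the tangent of half this angle, whatever the lens; pixels are square), "cx", "cy" (the principal point, pixels), "R" (3x3) and "t" (3): a world point X has camera coordinates R X + t; the wrist camera has in their place "hand_eye" (4x4, takes a point from camera to tool coordinates, whose origin is the TCP and whose axes are the flange's). Camera axes: x right, y down, z forward; pixel columns grow to the right and rows downward; lengths in m; the calibration is good to about 2 mm. A picture is of the moment at which its call begins: read the wrist's pose just before it. There is no depth.
- robot.hand_in(): hands the job in; it is judged then, once.
Trained networks look in a picture, given as the dict that the camera call returned (one of the last four; its "shot" number tells which), for a name from the list of things; names that differ only in an ending like _2 or _b are one class to them, and where a whole thing is asked for, a point or a joint stands for the part that bears it (a point fixed in the world has none). Each returns a list of dicts, best first, with "score" (0 to 1); they miss things now and then, are a little off and sometimes report something else, mostly with a low value. They report only what shows in the picture. A call takes as long as a camera call. They do not tell look-alikes from the thing itself.
- robot.search_frame(target, picture): "centre" ([x, y, z] in m, in world coordinates, good to about 4 mm: the middle of the surface that is visible of it).
- robot.trace(target, picture): "pixels" (384x512 bool, what is visible of it).
The state is a dict: "time": time; "qpos": joint angles; "qvel": joint speeds; "joint_efforts": joint torques, N m; "tool_pos": TCP position; "tool_rot": TCP orientation; "contact_force": force on the tool from outside, world axes, zero at the start; "torque": the same for the moment, N m; "opening": finger opening in m; "grip_force": force on a finger pad.
Only numpy, scipy, OpenCV 4.12 (cv2) and the standard library are available. Lean on these libraries where they do the work, as an engineer would, in place of code of your own. Each camera call takes 0.05 s, during which the arm holds its last target. There are 200 camera calls.

## Working session

There is one attempt and no reset: what is moved stays moved. The work goes in short steps, Python scripts to look and compute and a tool call to move; the robot and the scene stay as the last step left them, time stands still between calls to the robot, and variables do not carry over. Pictures are saved under pics/ and viewed, at most 10 in all, crops included, and the job is handed in when it is done.

Besides the shell and the picture viewer there is one more tool, called by a JSON object that holds its "fn" and its "kwargs". apply_moves: Moves the arm, as the interface text tells. Its arguments: {"type":"object","properties":{"motion":{"type":"string"},"force":{"type":"number"}},"required":["motion"]}

```bash
ls; mkdir -p pics
cat > h.py <<'E'
import numpy as np, cv2
from cell import robot
from scipy.spatial.transform import Rotation as Ro
def cam(n):
    s=robot.observe(); d=robot.read_camera(n)
    f=d["img"].shape[0]/2/np.tan(np.radians(d["fovy"])/2)
    d["K"]=np.array([[f,0,d["cx"]],[0,f,d["cy"]],[0,0,1.]])
    if "hand_eye" in d:
        T=np.eye(4); T[:3,:3]=Ro.from_euler("xyz",s["tool_rot"]).as_matrix(); T[:3,3]=s["tool_pos"]
        M=np.linalg.inv(T@np.array(d["hand_eye"])); d["Rw"],d["tw"]=M[:3,:3],M[:3,3]
    else: d["Rw"],d["tw"]=np.array(d["R"]),np.array(d["t"])
    return d
def proj(d,X):
    c=np.atleast_2d(X)@d["Rw"].T+d["tw"]; p=c@d["K"].T; return p[:,:2]/p[:,2:]
def ray_z(d,uv,z):
    r=d["Rw"].T@np.linalg.inv(d["K"])@np.array([*uv,1.]); o=-d["Rw"].T@d["tw"]
    return o+r*(z-o[2])/r[2]
E
cat > a.py <<'E'
from h import *
np.set_printoptions(precision=4,suppress=True)
print(robot.observe())
for n in ["top","side"]:
    d=cam(n); cv2.imwrite(f"pics/{n}0.png",cv2.resize(d["img"][:,:,::-1],(800,600)))
    print(n,d["fovy"],d["Rw"],d["tw"],[k for k in d])
    for t in ["wheel","cap","edger","rack","mat","flat_wheel","spray_bottle","grit_jar","spanner"]:
        print(t,[(np.round(r["centre"],3),round(r["score"],2)) for r in robot.search_frame(t,d)])
E
python3 a.py
```

```text
pics
{'time': 0.0, 'qpos': array([-1.44  ,  0.3427,  1.525 , -0.    ,  1.2754, -0.146 ]), 'qvel': array([ 0.0018, -0.0016, -0.0002,  0.0013,  0.0004,  0.0012]), 'joint_efforts': array([  0.0001, -43.1234, -24.4217,   0.072 ,   0.0561,  -0.0001]), 'tool_pos': array([ 0.1434, -0.5046,  0.2261]), 'tool_rot': array([-3.1401, -0.0002,  0.2768]), 'contact_force': array([ 0.3911, -0.4241, -0.6388]), 'torque': array([-0.0223,  0.0065,  0.0117]), 'grip_force': 0.0, 'opening': 0.09201581822500536}
top 45.83148721026222 [[ 0.0192 -0.9998 -0.0088]
 [-0.9952 -0.0183 -0.0966]
 [ 0.0964  0.0107 -0.9953]] [0.1079 0.6433 1.2759] ['img', 'fovy', 'cx', 'cy', 'R', 't', 'shot', 'K', 'Rw', 'tw']
wheel [(array([0.653, 0.161, 0.09 ]), 0.93), (array([0.818, 0.18 , 0.051]), 0.71), (array([0.46 , 0.415, 0.051]), 0.7)]
cap [(array([0.448, 0.089, 0.014]), 0.68)]
edger [(array([ 0.493, -0.29 ,  0.07 ]), 0.78)]
rack [(array([0.642, 0.223, 0.015]), 0.58)]
mat [(array([0.451, 0.182, 0.007]), 0.88)]
flat_wheel [(array([0.674, 0.281, 0.104]), 0.75)]
spray_bottle [(array([0.593, 0.474, 0.141]), 0.6)]
grit_jar [(array([
[... 186 characters left out ...]
0.6328 0.0605 1.0966] ['img', 'fovy', 'cx', 'cy', 'R', 't', 'shot', 'K', 'Rw', 'tw']
wheel [(array([0.464, 0.423, 0.053]), 0.92), (array([0.82 , 0.198, 0.052]), 0.88), (array([0.652, 0.177, 0.084]), 0.56)]
cap [(array([0.448, 0.098, 0.018]), 0.56)]
edger [(array([ 0.496, -0.223,  0.072]), 0.59), (array([0.457, 0.206, 0.003]), 0.19)]
rack [(array([0.64 , 0.277, 0.015]), 0.82)]
mat [(array([0.453, 0.205, 0.002]), 0.84)]
flat_wheel [(array([0.677, 0.297, 0.1  ]), 0.87)]
spray_bottle [(array([0.595, 0.501, 0.138]), 0.93)]
grit_jar [(array([0.766, 0.049, 0.051]), 0.89), (array([ 0.497, -0.22 ,  0.073]), 0.25)]
spanner [(array([0.447, 0.101, 0.019]), 0.69), (array([ 0.756, -0.11 ,  0.009]), 0.53)]
```

View pics/top0.png

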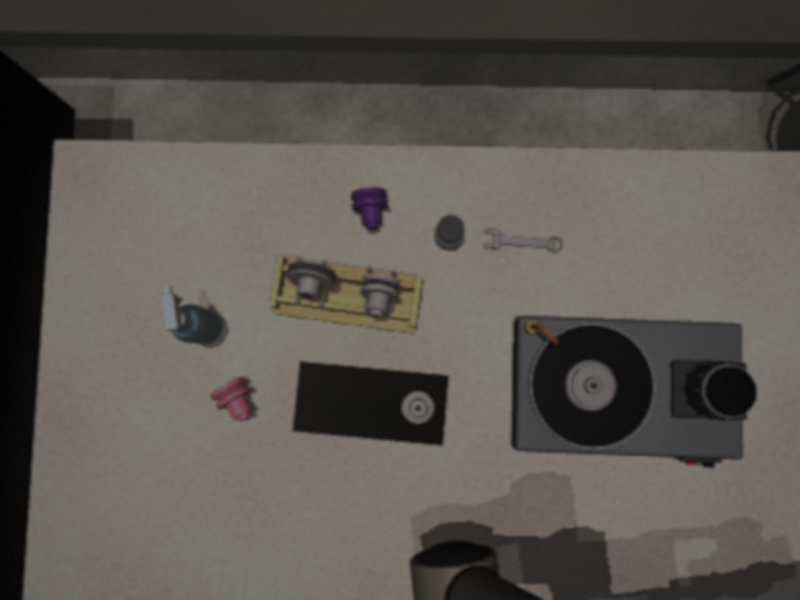

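View pics/side0.png

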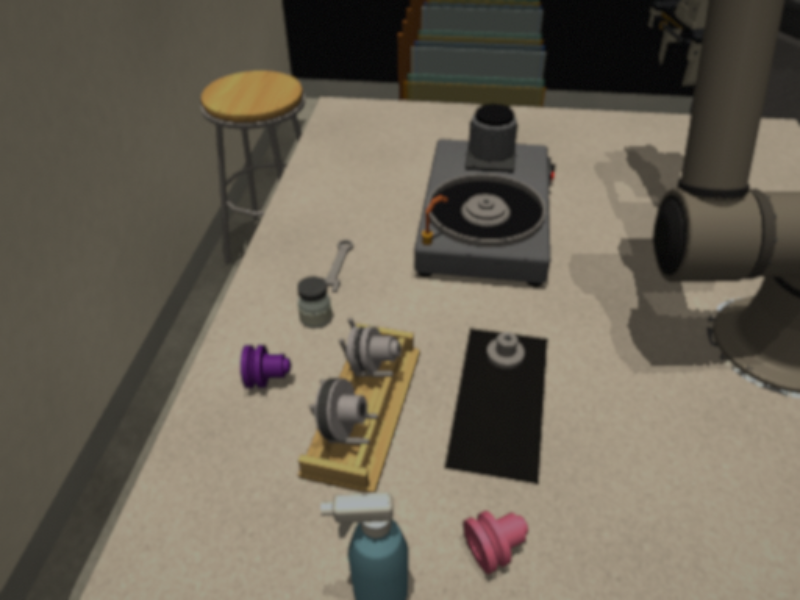

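The grooved wheel stands in the right-hand bay of the top view (380,290) and the flat wheel in the left bay (310,278). The cap is on the mat at (418,407) and the spindle is at (592,385). The pink and purple wheels are decoys. I'll move to above the mat first.

{"fn": "apply_moves", "kwargs": {"motion": "100 4.1 -2.8 -1.5 0 0 0;100 4.1 -2.8 -1.5 0 0 0;100 4.1 -2.8 -1.5 0 0 0;100 4.1 -2.8 -1.5 0 0 0;100 4.1 -2.8 -1.5 0 0 0;100 4.1 -2.8 -1.5 0 0 0;100 4.1 -2.8 -1.5 0 0 0;100 4.1 -2.8 -1.5 0 0 0;100 0 0 0 0 0 0.14;100 0 0 0 0 0 0.137;100 0.3 -4.6 0 0 0 0;100 0.3 -4.6 0 0 0 0;100 0.3 -4.6 0 0 0 0;100 0.3 -4.6 0 0 0 0;100 0.3 -4.6 0 0 0 0;100 0.3 -4.6 0 0 0 0;100 0.3 -4.6 0 0 0 0;100 0.3 -4.6 0 0 0 0;100 0 0 0 0 0 0", "force": 20}}

```text
time: 3.38
tool_pos: [0.4215, 0.1704, 0.3464]
tool_rot: [-3.141, 0.0, 0.004]
contact_force: [0.3, -0.7, -0.5]
opening: 0.0917
grip_force: 0.0
```

```bash
cat > b.py <<'E'
from h import *
np.set_printoptions(precision=4,suppress=True)
s=robot.observe(); print(s["qpos"],s["tool_pos"],s["tool_rot"],s["time"])
d=cam("wrist"); cv2.imwrite("pics/w1.png",cv2.resize(d["img"][:,:,::-1],(800,600))); print(d["hand_eye"],d["fovy"])
for n in ["top","side"]:
    d=cam(n)
    for t,z in [("mat",.004),("rack",.01),("cap",.02),("wheel",.09),("edger",.07)]:
        for r in robot.trace(t,d)[:1]:
            m=r["pixels"].astype(np.uint8); c,_=cv2.findContours(m,0,2); c=max(c,key=cv2.contourArea)
            P=np.array([ray_z(d,p,z)[:2] for p in cv2.boxPoints(cv2.minAreaRect(c))])
            e=P[1]-P[0]; print(n,t,P.mean(0),np.degrees(np.arctan2(e[1],e[0]))%90,np.linalg.norm(e),np.linalg.norm(P[2]-P[1]))
E
python3 b.py
```

```text
[0.2151 0.1398 1.4657 0.0005 1.5364 1.7817] [0.4215 0.1704 0.3464] [-3.1412  0.0004  0.0042] 3.375
[[-0.0001 -0.9692 -0.2461  0.0663]
 [ 1.      0.0001 -0.0009  0.0001]
 [ 0.0009 -0.2461  0.9692 -0.1583]
 [ 0.      0.      0.      1.    ]] 68.44545642334194
top mat [0.4559 0.172 ] 85.14123667472134 0.12807780903763694 0.2828523551175418
top rack [0.6553 0.2254] 84.00163675859022 0.11188434279349849 0.2773731512253743
top cap [0.4542 0.0848] 1.118353938610781 0.05161534460683378 0.039718417950746994
top wheel [0.8008 0.1795] 0.9714742550283688 0.05868852528033762 0.06803343866501416
top edger [ 0.4852 -0.2926] 88.15131314388431 0.25516441391295436 0.4336275443972066
side mat [0.4548 0.1739] 87.77922606663188 0.2868283623716557 0.15502764388065277
side rack [0.6642 0.2045] 87.63748191936347 0.3303602771649826 0.1439997285946687
side cap [0.4523 0.092 ] 47.62615143362444 0.06724015276901409 0.07039432765485204
side wheel [0.4612 0.4475] 35.092843268369705 0.07637422629525709 0.06867508021183229
side edger [ 0.4988 -0.3404] 3.5614402363989086 0.6662059499763763 0.32098036734133245
```

View pics/w1.png

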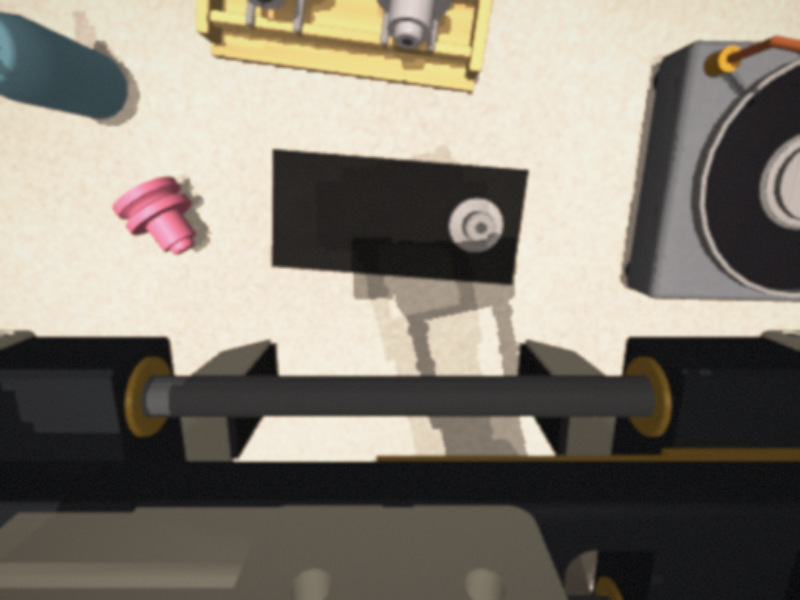

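The wrist view shows the wheel's hub end at about (408,35), the cap on the mat at (477,225) and the mat corners. The pads are clear. Next I'll yaw to the rack, tilt forward 20° and look at the wheel.

{"fn": "apply_moves", "kwargs": {"motion": "100 2 0 0 0 0 0.05;100 2 0 0 0 0 0.05;100 2 0 0 0 0.15 0;100 2 0 0 0 0.1 0;100 0 0 0 0 0.1 0;100 0 0 0 0 0 0"}}

```text
time: 4.78
tool_pos: [0.5002, 0.1633, 0.3496]
tool_rot: [3.141, -0.349, -0.099]
contact_force: [-0.2, 0.3, -0.5]
opening: 0.0914
grip_force: 0.0
```

```bash
cat > fit.py <<'E'
from h import *
from scipy.optimize import minimize
np.set_printoptions(precision=4,suppress=True)
def disc(r,z,n=48):
    a=np.linspace(0,2*np.pi,n,endpoint=False); return np.c_[r*np.cos(a),r*np.sin(a),0*a+z]
WH=[[(.034,0),(.034,.030)],[(.019,.03),(.019,.06)],[(.0125,.06),(.0125,.069)]]
CAP=[[(.029,0),(.029,.011)],[(.016,.011),(.016,.04)]]
def axR(w):
    w=w/np.linalg.norm(w); x=np.cross([0.3,1,0.2],w); x/=np.linalg.norm(x); return np.c_[x,np.cross(w,x),w]
def render(d,model,p,w):
    m=np.zeros(d["img"].shape[:2],np.uint8); R=axR(w); S=8
    for part in model:
        P=proj(d,np.vstack([disc(*q) for q in part])@R.T+p)
        h=cv2.convexHull(P.astype(np.float32))[:,0]
        cv2.fillConvexPoly(m,np.round(h*2**4).astype(np.int32),255,cv2.LINE_AA,4)
    return m/255.
def masks(name,guess,cams=("top","side","wrist"),tol=.06):
    out=[]
    for n in cams:
        d=cam(n); c=robot.search_frame(name,d)
        best=None
        for r in robot.trace(name,d):
            if r["pixels"].sum()<30: continue
            u=np.argwhere(r["pixels"]).mean(0)[::-1]; e=np.linalg.norm(u-proj(d,guess)[0])
            if best is None or e<best[0]: best=(e,r)
        print(n,"px err",best and round(best[0],1),"score",best and best[1]["score"],[np.round(k["centre"],4) for k in c if np.linalg.norm(np.array(k["centre"])-guess)<tol])
        if best and best[0]<60: out.append((d,best[1]["pixels"]))
    return out
def iou(d,px,r): return np.minimum(px,r).sum()/np.maximum(px,r).sum()
E
cat > c.py <<'E'
from fit import *
s=robot.observe(); print(s["qpos"],s["tool_pos"],s["tool_rot"],s["time"])
M=masks("wheel",np.array([.65,.17,.085]))
def W(v): return np.array([-np.cos(.2618)*np.cos(v),-np.cos(.2618)*np.sin(v),np.sin(.2618)])
def cost(x,sel): return sum(1-iou(*m,render(m[0],WH,x[:3],W(x[3]))) for m in sel)
x0=np.array([.68,.17,.075,-.1])
for sel in [M]+[[m] for m in M]:
    r=minimize(cost,x0,args=(sel,),method="Nelder-Mead",options=dict(initial_simplex=np.vstack([x0]+[x0+e for e in np.diag([.01,.01,.01,.1])]),xatol=1e-4,fatol=1e-4))
    print(r.x,r.fun/len(sel))
    if len(sel)==len(M): x0=r.x
d=M[-1][0]; i=d["img"].copy(); r=render(d,WH,x0[:3],W(x0[3]))
c,_=cv2.findContours((r>.5).astype(np.uint8),0,2); cv2.drawContours(i,c,-1,(255,0,0),1)
c,_=cv2.findContours(M[-1][1].astype(np.uint8),0,2); cv2.drawContours(i,c,-1,(0,255,0),1)
cv2.imwrite("pics/w2.png",cv2.resize(i[:,:,::-1],(800,600)))
E
python3 c.py
```

```text
[ 0.239   0.0943  1.5608 -0.1244  1.1587  1.94  ] [0.5002 0.1633 0.3496] [ 3.1413 -0.349  -0.0992] 4.775
top px err 3.9 score 0.96 [array([0.6528, 0.1603, 0.0888])]
side px err 1.9 score 0.6 [array([0.6543, 0.1746, 0.0884])]
wrist px err 7.5 score 0.85 [array([0.6513, 0.1582, 0.0927])]
[ 0.6782  0.1558  0.0616 -0.1078] 0.11997558661352625
[ 0.6758  0.1561  0.0502 -0.1428] 0.11172514814568202
[ 0.6878  0.1186  0.0243 -0.1091] 0.051133050589824425
[ 0.6853  0.1551  0.0394 -0.1246] 0.030896927886579828
```

View pics/w2.png

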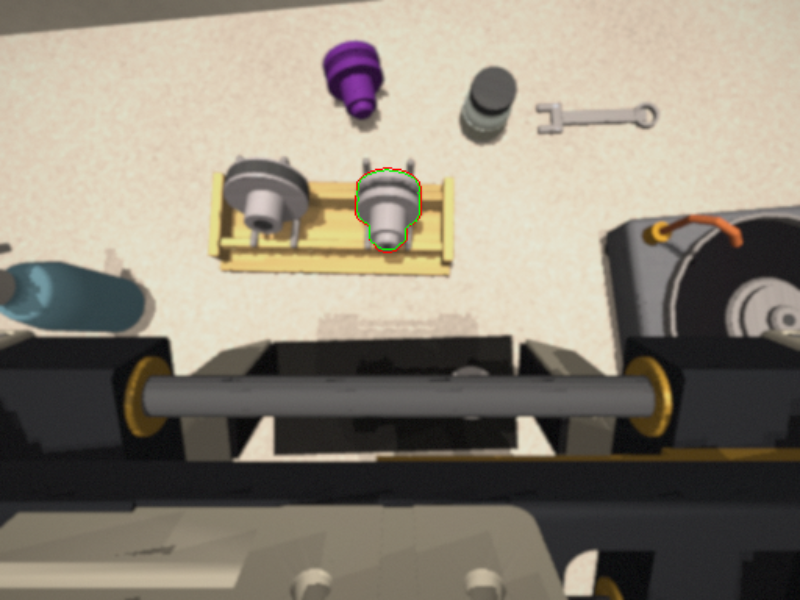

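The red model outline fits the mask at (388,210) well, but its depth needs a second view from closer in. I'll move halfway towards the pregrasp.

{"fn": "apply_moves", "kwargs": {"motion": "70 0.6 -0.25 3 0 0 0;70 0.6 -0.25 3 0 0 0;70 0.6 -0.25 3 0 0 0;70 0.6 -0.25 3 0 0 0;70 0 0 0 0 0 0"}}

```text
time: 5.85
tool_pos: [0.5653, 0.1662, 0.2427]
tool_rot: [3.14, -0.345, -0.1]
contact_force: [0.2, -0.0, -0.1]
opening: 0.0642
grip_force: 0.0
```

```bash
cat >> fit.py <<'E'
def overlay(m,model,p,w,fn):
    d=m[0]; i=d["img"].copy()
    for r,col in ((render(d,model,p,w)>.5,(255,0,0)),(m[1],(0,255,0))):
        c,_=cv2.findContours(r.astype(np.uint8),0,2); cv2.drawContours(i,c,-1,col,1)
    cv2.imwrite("pics/"+fn,cv2.resize(i[:,:,::-1],(800,600)))
E
python3 - <<'E'
s=open('c.py').read().split("d=M[-1]")[0]
s=s.replace("for sel in [M]+","for sel in [M[::2]]+").replace("len(sel)==len(M)","len(sel)==2").replace("print(r.x,","print([round(cost(r.x,[m]),3) for m in M],r.x,")
s+='overlay(M[-1],WH,x0[:3],W(x0[3]),"w3.png")\noverlay(M[1],WH,x0[:3],W(x0[3]),"s3.png")\n'
open('c.py','w').write(s)
E
python3 c.py
```

```text
[ 0.2136  0.2831  1.6175 -0.1341  0.9163  1.9491] [0.5653 0.1662 0.2427] [ 3.1399 -0.3452 -0.1002] 5.85
top px err 56.4 score 0.61 [array([0.6515, 0.1614, 0.0917])]
side px err 72.3 score 0.81 [array([0.651 , 0.1768, 0.0858])]
wrist px err 9.9 score 0.75 [array([0.65  , 0.1616, 0.0925])]
[np.float64(1.0), np.float64(0.461)] [ 0.68   0.17   0.075 -0.1  ] 1.0
[np.float64(1.0), np.float64(0.461)] [ 0.68   0.17   0.075 -0.1  ] 1.0
[np.float64(1.0), np.float64(0.024)] [ 0.68    0.1549  0.0516 -0.1271] 0.024389259989817447
```

{"fn": "apply_moves", "kwargs": {"motion": "70 0 0 2.4 0 0 0.01;70 0 0 2.4 0 0 0;70 0 0 2.4 0 0 0;70 0 0 2.4 0 0 0;70 0 0 2.4 0 0 0;70 0 0 2.4 0 0 0;70 0 0 2.0 0 0 0;70 0 0 1.6 0 0 0;70 0 0 1.1 0 0 0;70 0 0 0 0 0 0"}}

```text
time: 7.55
tool_pos: [0.6308, 0.16, 0.065]
tool_rot: [-3.138, -0.349, -0.111]
contact_force: [-0.7, 0.4, 0.4]
opening: 0.0641
grip_force: 0.0
```

Run:
```python
from h import *
s=robot.observe(); print(s["qpos"],s["contact_force"],s["torque"],s["tool_pos"])
d=cam("side"); u=proj(d,s["tool_pos"])[0].astype(int); print(u)
a=d["img"][max(0,u[1]-90):u[1]+60,max(0,u[0]-100):u[0]+100]; cv2.imwrite("pics/s4.png",cv2.resize(a[:,:,::-1],None,fx=4,fy=4,interpolation=2))
```

```text
[ 0.17684606  0.59270754  1.67307956 -0.1817292   0.54659101  1.9975895 ] [-0.65221759  0.3893325   0.44410462] [ 0.04956069  0.13170535 -0.01271846] [0.63081653 0.1599917  0.06504785]
[247 225]
```

View pics/s4.png

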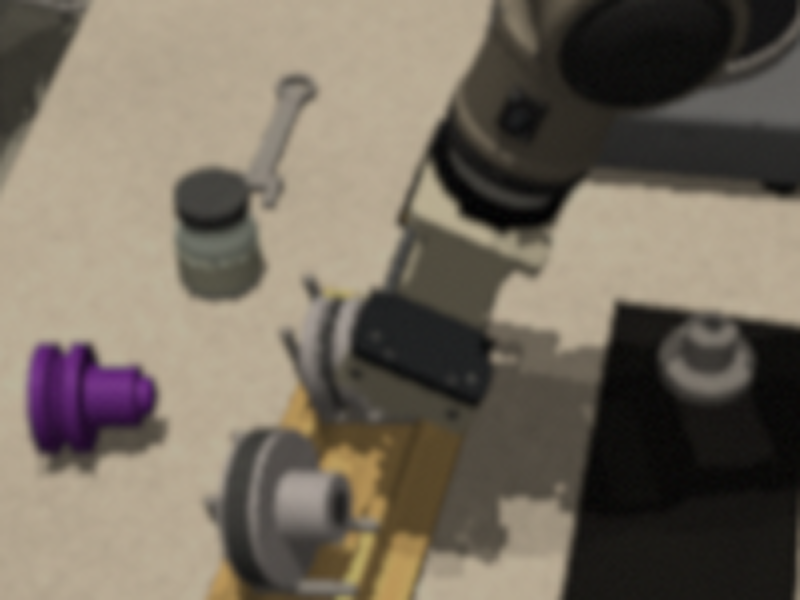

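The side view shows the finger beside the hub in front of the rim at (420,360), not touching anything. Close and lift straight up a little.

{"fn": "apply_moves", "kwargs": {"motion": "70 0 0 0.5 0 0 0;38 0 0 0 0 0 0;30 0 0 0 0 0 0;30 0 0 0 0 0 0;30 0 0 0 0 0 0;30 0 0 0 0 0 0;30 0.17 0 -0.47 0 0 0;30 0.34 0 -0.94 0 0 0;30 0.34 0 -0.94 0 0 0;30 0 0 0 0 0 0", "force": 35}}

```text
time: 8.85
tool_pos: [0.6333, 0.1598, 0.0874]
tool_rot: [-3.137, -0.352, -0.111]
contact_force: [-0.2, -0.2, -4.7]
opening: 0.0374
grip_force: 35.0
```

{"fn": "apply_moves", "kwargs": {"motion": "30 0.85 0 -2.35 0 0 0;30 0.85 0 -2.35 0 0 0;30 0.85 0 -2.35 0 0 0;30 0.85 0 -2.35 0 0 0;30 0.85 0 -2.35 0 0 0;30 0.85 0 -2.35 0 0 0;30 -3 0 -1.1 0 0 0;30 -3 0 -1.1 0 0 0;30 -3 0 -1.1 0 0 0;30 -3 0 -1.1 0 0 0;30 0 0 0 0 -0.11 0;30 0 0 0 0 -0.15 0;30 0 0 0 0 -0.15 0;30 0 0 0 0 -0.15 0;30 0 0 0 0 -0.15 0;30 0 0 0 0 -0.15 0;30 0 0 0 0 -0.15 0;30 0 0 0 0 -0.15 0;30 0 0 0 0 -0.15 0;30 0 0 0 0 0 0"}}

```text
time: 11.35
tool_pos: [0.5059, 0.1729, 0.2315]
tool_rot: [-3.139, 0.963, -0.109]
contact_force: [0.6, -0.5, -5.5]
opening: 0.0371
grip_force: 35.0
```

```bash
cat > e.py <<'E'
from fit import *
s=robot.observe(); print(s["qpos"],s["tool_pos"],s["tool_rot"],s["opening"])
R=Ro.from_euler("xyz",s["tool_rot"]).as_matrix(); print(R)
g=s["tool_pos"]-.019*R[:,2]; print("grip",g)
p0=g-np.array([0,0,.052])
M=masks("wheel",p0+[0,0,.03],("side","top"))
def W(v): return np.array([v[0],v[1],1])
def cost(x,sel): return sum(1-iou(*m,render(m[0],WH,x[:3],W(x[3:]))) for m in sel)
x0=np.r_[p0,0,0]
for sel in [M]+[[m] for m in M]:
    r=minimize(cost,x0,args=(sel,),method="Nelder-Mead",options=dict(initial_simplex=np.vstack([x0]+[x0+e for e in np.diag([.008,.008,.008,.08,.08])]),xatol=1e-4,fatol=1e-4,maxiter=600))
    print(r.x,[round(cost(r.x,[m]),3) for m in sel])
overlay(M[0],WH,x0[:3],W(x0[3:]),"s5.png")
d=M[0][0];i=cv2.imread("pics/s5.png"); u=(proj(d,g)[0]*800/512).astype(int)
a=i[max(0,u[1]-120):u[1]+120,max(0,u[0]-150):u[0]+150]; cv2.imwrite("pics/s5.png",cv2.resize(a,None,fx=2.5,fy=2.5))
E
python3 e.py
```

```text
[0.0873 0.9387 0.7989 0.2295 2.3444 1.8457] [0.5059 0.1729 0.2315] [-3.1388  0.9631 -0.1089] 0.037087123227616335
[[ 0.5676 -0.1109 -0.8158]
 [-0.0621 -0.9938  0.092 ]
 [-0.821  -0.0016 -0.5709]]
grip [0.5214 0.1712 0.2423]
side px err 5.7 score 0.89 [array([0.5154, 0.1913, 0.2183])]
top px err 87.4 score 0.83 []
[0.5208 0.1627 0.1876 0.0288 0.1849] [np.float64(0.289)]
[0.5208 0.1627 0.1876 0.0288 0.1849] [np.float64(0.289)]
```

View pics/s5.png

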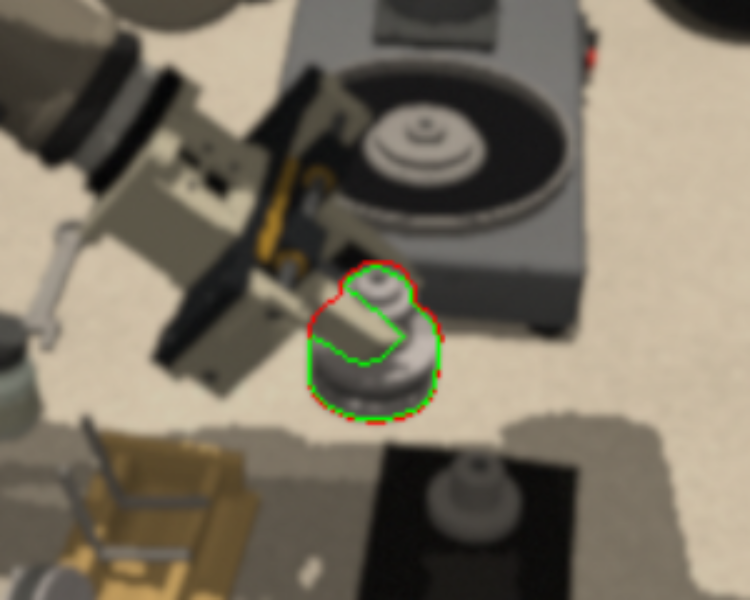

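The wheel is upright in the hand, with the model outline matching the mask at (375,345). Now carry it to the free half of the mat.

{"fn": "apply_moves", "kwargs": {"motion": "30 1 -0.65 1.9 0 0 0;30 1.1 -0.65 2.1 0 0 0;30 1.1 -0.65 2.1 0 0 0;30 1.1 -0.65 2.1 0 0 0;30 1.1 -0.65 2.1 0 0 0;30 1.1 -0.65 2.1 0 0 0;30 1.1 -0.65 2.1 0 0 0;30 1 -0.65 1.9 0 0 0;30 0 0 0 0 0 0;30 0 0 0 0 0 0"}}

```text
time: 12.9
tool_pos: [0.4272, 0.2349, 0.0732]
tool_rot: [-3.134, 0.957, -0.104]
contact_force: [0.1, 0.1, -5.4]
opening: 0.0372
grip_force: 35.0
```

```bash
sed -i 's/s5.png/s6.png/g' e.py; python3 e.py
```

```text
[0.1846 0.9808 1.1741 0.2566 1.9118 1.8277] [0.4272 0.2349 0.0732] [-3.1345  0.9569 -0.1036] 0.03720603822760195
[[ 0.573  -0.1092 -0.8123]
 [-0.0596 -0.994   0.0916]
 [-0.8174 -0.0041 -0.576 ]]
grip [0.4426 0.2331 0.0841]
side px err 5.9 score 0.84 [array([0.4372, 0.2521, 0.0611])]
top px err 64.9 score 0.98 []
[0.442  0.2269 0.0294 0.0277 0.2057] [np.float64(0.399)]
[0.442  0.2269 0.0294 0.0277 0.2057] [np.float64(0.399)]
```

View pics/s6.png

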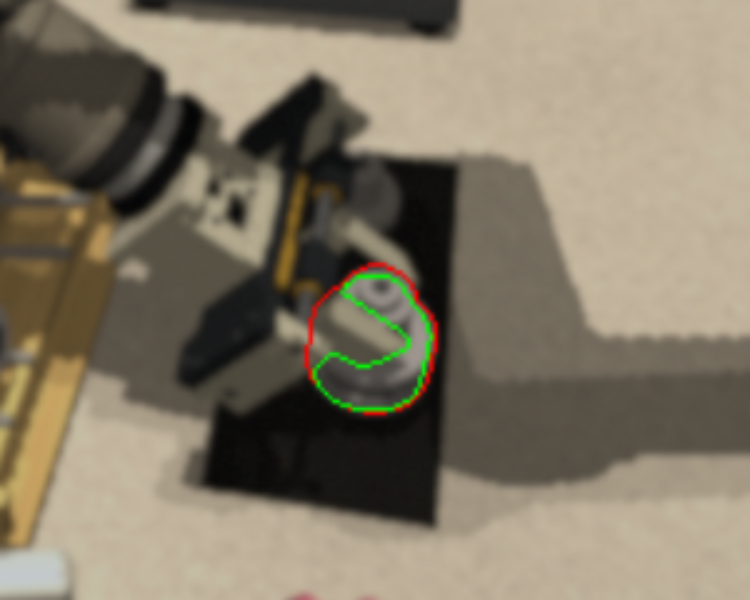

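{"fn": "apply_moves", "kwargs": {"motion": "30 0.41 0 0.29 0 0 0;30 0.41 0 0.29 0 0 0;30 0.41 0 0.29 0 0 0;30 0.25 0 0.17 0 0 0;30 0 0 0 0 0 0;30 0 0 0 0 0 0"}}

```text
time: 13.95
tool_pos: [0.4263, 0.235, 0.0538]
tool_rot: [-3.136, 0.96, -0.105]
contact_force: [0.1, 0.5, -4.9]
opening: 0.0375
grip_force: 35.0
```

{"fn": "apply_moves", "kwargs": {"motion": "30 0.12 0 0.09 0 0 0;30 0.12 0 0.09 0 0 0;30 0 0 0 0 0 0"}}

```text
time: 14.32
tool_pos: [0.4261, 0.235, 0.0507]
tool_rot: [-3.136, 0.96, -0.105]
contact_force: [0.2, 0.7, -5.3]
opening: 0.0373
grip_force: 35.0
```

{"fn": "apply_moves", "kwargs": {"motion": "30 0.12 0 0.09 0 0 0;30 0.12 0 0.09 0 0 0;30 0 0 0 0 0 0"}}

```text
time: 14.7
tool_pos: [0.426, 0.235, 0.0476]
tool_rot: [-3.136, 0.96, -0.105]
contact_force: [-1.1, -0.0, -5.7]
opening: 0.037
grip_force: 35.0
```

{"fn": "apply_moves", "kwargs": {"motion": "30 0.12 0 0.09 0 0 0;30 0 0 0 0 0 0"}}

```text
time: 14.95
tool_pos: [0.426, 0.235, 0.0462]
tool_rot: [-3.136, 0.96, -0.105]
contact_force: [0.7, 0.2, -4.3]
opening: 0.0374
grip_force: 35.0
```

{"fn": "apply_moves", "kwargs": {"motion": "30 0.12 0 0.09 0 0 0;30 0 0 0 0 0 0"}}

```text
time: 15.2
tool_pos: [0.4258, 0.2349, 0.046]
tool_rot: [-3.135, 0.961, -0.104]
contact_force: [0.7, -2.6, 5.3]
opening: 0.0371
grip_force: 35.0
```

{"fn": "apply_moves", "kwargs": {"motion": "30 0.12 0 0.09 0 0 0;30 0 0 0 0 0 0"}}

```text
time: 15.45
tool_pos: [0.4258, 0.2349, 0.0459]
tool_rot: [-3.134, 0.962, -0.103]
contact_force: [1.1, -2.5, 12.5]
opening: 0.0374
grip_force: 35.0
```

{"fn": "apply_moves", "kwargs": {"motion": "30 0 0 0 0 0 0;30 -0.08 0 -0.06 0 0 0;60 0 0 0 0 0 0;60 0 0 0 0 0 0;60 0 0 0 0 0 0;60 0 0 0 0 0 0", "force": 6}}

```text
time: 16.2
tool_pos: [0.4259, 0.2351, 0.0441]
tool_rot: [-3.136, 0.96, -0.105]
contact_force: [-0.4, 0.2, 0.0]
opening: 0.0553
grip_force: 0.0
```

Run:
```python
from h import *
s=robot.observe(); print(s["contact_force"],s["tool_pos"])
d=cam("side"); u=proj(d,s["tool_pos"])[0].astype(int)
a=d["img"][max(0,u[1]-70):u[1]+70,max(0,u[0]-80):u[0]+80]; cv2.imwrite("pics/s7.png",cv2.resize(a[:,:,::-1],None,fx=4,fy=4,interpolation=2))
```

```text
[-0.42183931  0.19625868  0.03939089] [0.42591445 0.23509116 0.04411129]
```

View pics/s7.png

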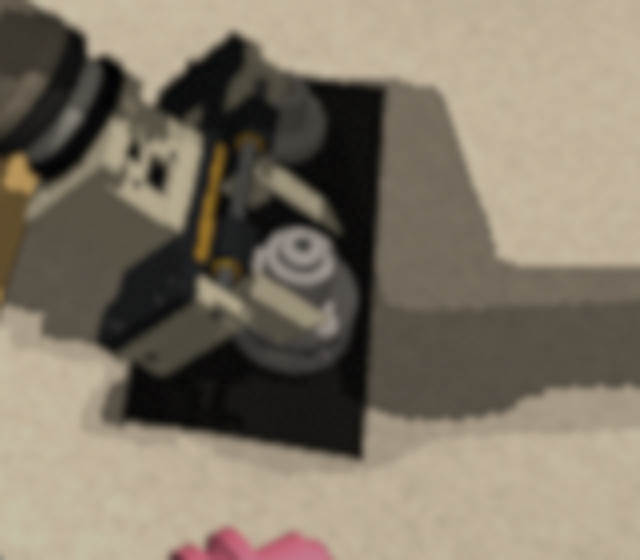

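The wheel stands upright on the mat with both fingers clear of it. Back off, go up, turn the tool to point down, and move where the wrist camera can see the wheel.

{"fn": "apply_moves", "kwargs": {"motion": "60 0 0 -1.5 0 0 0;60 0 0 -2.5 0 0 0;60 0 0 -2.5 0 0 0;60 -3.3 0 -2.3 0 0 0;60 -3.3 0 -2.3 0 0 0;60 -3.3 0 -2.3 0 0 0;60 -3.3 0 -2.3 0 0 0;60 0 0 0 0 0.16 0;60 0 0 0 0 0.16 0;60 0 0 0 0 0.16 0;60 0 0 0 0 0.16 0;60 0 0 0 0 0.16 0;60 0 0 0 0 0.16 0;60 -3 0 -1 0 0 0;60 -4 0 -1 0 0 0;60 -3 0 -1 0 0 0;60 0 0 0 0 0 0;60 0 0 0 0 0 0"}}

```text
time: 18.5
tool_pos: [0.3795, 0.2394, 0.2724]
tool_rot: [-3.138, -0.001, -0.11]
contact_force: [0.1, -0.2, 0.2]
opening: 0.055
grip_force: 0.0
```

```bash
cat > g.py <<'E'
from fit import *
import sys
s=robot.observe(); print(s["qpos"],s["tool_pos"],s["tool_rot"],s["time"])
def up(name,model,guess,z,cams):
    M=masks(name,np.array(guess),cams)
    def cost(x,sel): return sum(1-iou(*m,render(m[0],model,[x[0],x[1],z],np.array([0,0,1.]))) for m in sel)
    res=None
    for sel in [M]+([[m] for m in M] if len(M)>1 else []):
        x0=np.array(guess[:2]); r=minimize(cost,x0,args=(sel,),method="Nelder-Mead",options=dict(initial_simplex=np.vstack([x0]+[x0+e for e in np.diag([.008,.008])]),xatol=1e-4,fatol=1e-4))
        print(name,r.x,r.fun/len(sel)); res=res if res is not None else r.x
    return res,M
E
cat > g1.py <<'E'
from g import *
x,M=up("wheel",WH,[.437,.233,.03],.004,("wrist","side"))
overlay(M[0],WH,np.r_[x,.004],np.array([0,0,1.]),"w8.png")
up("cap",CAP,[.452,.087,.02],.004,("wrist","side"))
NOSE=[[(.036,-.02),(.036,0)],[(.015,0),(.015,.009)]]
for n in ("wrist","top","side"):
    d=cam(n); r=robot.search_frame("spindle_seat",d); print(n,[(k["centre"],k["score"]) for k in r][:2])
E
python3 g1.py
```

```text
[0.3897 0.1634 1.6375 0.0029 1.3385 2.0694] [0.3795 0.2394 0.2724] [-3.1381 -0.0005 -0.1096] 18.5
wrist px err 2.8 score 0.56 [array([0.44  , 0.2351, 0.0365])]
side px err 3.4 score 0.78 [array([0.4441, 0.2493, 0.0309])]
wheel [0.4411 0.2337] 0.08175120163265198
wheel [0.4395 0.2334] 0.07382495037639036
wheel [0.4423 0.2334] 0.0807979398525085
wrist px err 2.0 score 0.88 [array([0.4435, 0.091 , 0.0178])]
side px err 1.3 score 0.96 [array([0.4479, 0.098 , 0.0208])]
cap [0.45   0.0851] 0.12504510011289444
cap [0.4485 0.085 ] 0.08928405363628367
cap [0.4515 0.0836] 0.15485534136809964
wrist [([0.4614, -0.0895, 0.0395], 0.67)]
top [([0.4904, -0.2886, 0.0712], 0.85), ([0.6493, 0.2011, 0.0137], 0.28)]
side [([0.495, -0.2214, 0.0699], 0.73)]
```

View pics/w8.png

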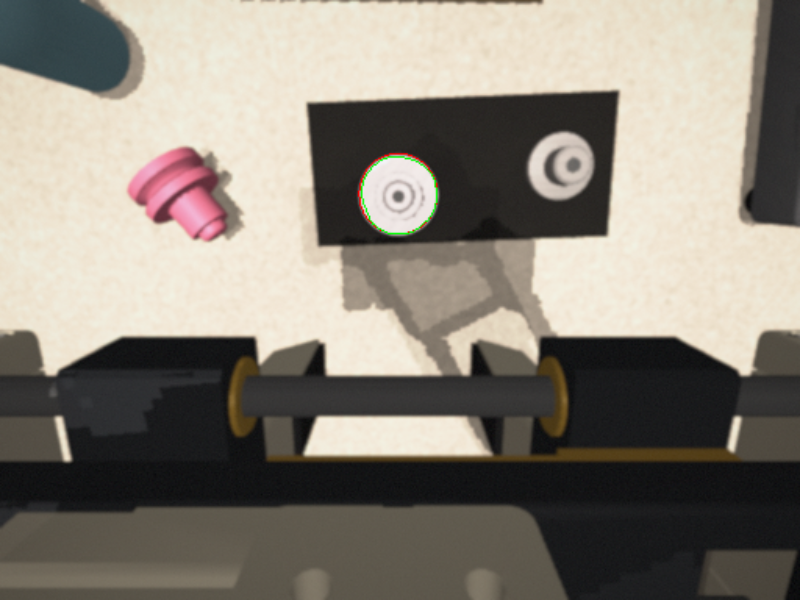

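The wheel is square on the mat at (398,195) and the cap is at (562,165). Now regrasp it from above.

{"fn": "apply_moves", "kwargs": {"motion": "60 1.5 0 2.5 0 0 0;60 1.5 0 3 0 0 0;60 1.5 0 3 0 0 0;60 1.5 0 3 0 0 0;60 0 0 2.5 0 0 0;60 0 0 2.5 0 0 0;60 0 0 2.5 0 0 0;60 0 0 2 0 0 0;60 0 0 1.2 0 0 0;60 0 0 0.8 0 0 0;60 0 0 0 0 0 0"}}

```text
time: 20.78
tool_pos: [0.4387, 0.2336, 0.0423]
tool_rot: [-3.138, 0.0, -0.11]
contact_force: [-0.5, -0.3, 0.9]
opening: 0.0551
grip_force: 0.0
```

{"fn": "apply_moves", "kwargs": {"motion": "60 0.08 0 0.4 0 0 0;45 0 0 0 0 0 0;30 0 0 0 0 0 0;30 0 0 0 0 0 0;30 0 0 0 0 0 0;30 0 0 0 0 0 0;30 0 0 -0.5 0 0 0;30 0 0 -2 0 0 0;30 0 0 -3 0 0 0;30 0 0 -4 0 0 0;30 0 0 -4 0 0 0;30 0 0 -4 0 0 0;30 0 0 -4 0 0 0;30 0 0 0 0 0 0", "force": 40}}

```text
time: 22.52
tool_pos: [0.4405, 0.2333, 0.2557]
tool_rot: [-3.136, -0.005, -0.11]
contact_force: [1.0, -1.0, -5.1]
opening: 0.037
grip_force: 40.0
```

{"fn": "apply_moves", "kwargs": {"motion": "30 0 3 -0.5 0 0 0;30 0 5 -0.5 0 0 0;30 0 5 -0.5 0 0 0;30 0 5 -0.5 0 0 0;30 0 5 0 0 0 0;30 0 5 0 0 0 0;30 0 5 0 0 0 0;30 0 5 0 0 0 0;30 0 4 0 0 0 0;30 0 2 0 0 0 0;30 0 0 0 0 0 0;30 0 0 0 0 0 0"}}

```text
time: 24.02
tool_pos: [0.3909, -0.2035, 0.2707]
tool_rot: [-3.136, 0.002, -0.109]
contact_force: [-0.7, -0.1, -5.6]
opening: 0.037
grip_force: 40.0
```

```bash
cat > k.py <<'E'
from fit import *
s=robot.observe(); print(s["qpos"],s["tool_pos"],s["tool_rot"],s["time"])
R=Ro.from_euler("xyz",s["tool_rot"]).as_matrix()
d=cam("wrist"); cv2.imwrite("pics/w9.png",cv2.resize(d["img"][:,:,::-1],(800,600)))
t=cam("top"); print("top guess",ray_z(t,(378.9,246.4),.084))
g=cv2.GaussianBlur(cv2.cvtColor(d["img"],cv2.COLOR_RGB2GRAY),(3,3),0).astype(float)
def edge(x,z,r):  # mean radial gradient magnitude along projected circle
    a=np.linspace(0,2*np.pi,120)
    v=[]
    for dr in (-.0015,.0015):
        P=proj(d,np.c_[x[0]+(r+dr)*np.cos(a),x[1]+(r+dr)*np.sin(a),0*a+z]).astype(np.float32)
        v.append(cv2.remap(g.astype(np.float32),P[:,:1],P[:,1:],1)[:,0])
    q=v[0]-v[1]; return abs(np.clip(q,-60,60).mean())
g0=ray_z(t,(378.9,246.4),.084)[:2]
for z,r in [(.084,.036),(.093,.015),(.085,.110)]:
    G=[(edge(g0+[i,j],z,r),*(g0+[i,j])) for i in np.arange(-.012,.0121,.0005) for j in np.arange(-.012,.0121,.0005)]
    G.sort(reverse=True); print(z,r,np.round(G[:4],4))
E
python3 k.py
```

```text
[-0.6567  0.1533  1.6548  0.0034  1.3382  1.0227] [ 0.3909 -0.2035  0.2707] [-3.1363  0.0023 -0.1094] 24.025
top guess [ 0.4945 -0.2184  0.084 ]
0.084 0.036 [[28.0322  0.5015 -0.2229]
 [27.9674  0.501  -0.2234]
 [27.9206  0.5025 -0.2214]
 [27.8773  0.502  -0.2224]]
0.093 0.015 [[36.2006  0.496  -0.2174]
 [35.9887  0.496  -0.2179]
 [35.8053  0.4965 -0.2174]
 [35.5755  0.4965 -0.2179]]
0.085 0.11 [[17.9878  0.497  -0.2174]
 [17.723   0.4965 -0.2174]
 [17.656   0.497  -0.2179]
 [17.6024  0.4975 -0.2174]]
```

View pics/w9.png

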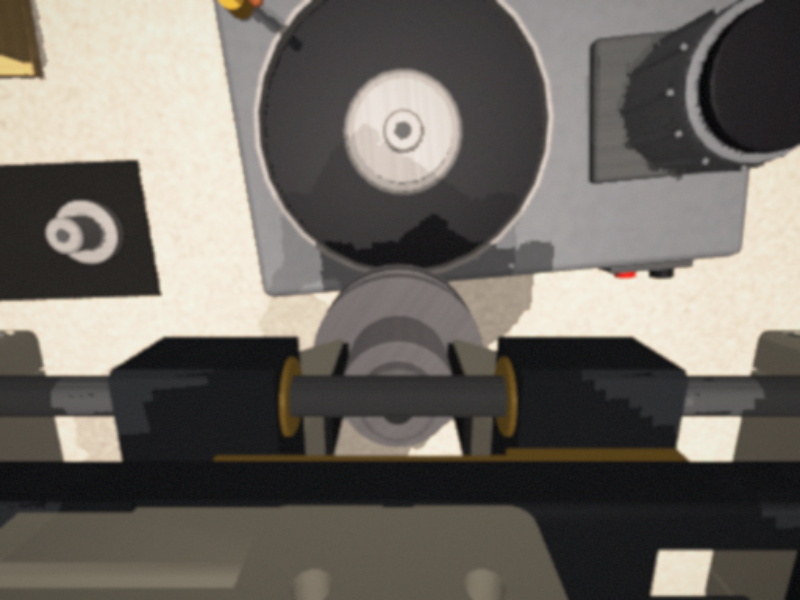

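The wrist view shows the spindle nose and spigot centred at (403,131), and the wheel is held square. Now check the wheel's offset in the hand.

```bash
cat > k2.py <<'E'
from fit import *
s=robot.observe(); R=Ro.from_euler("xyz",s["tool_rot"]).as_matrix(); T=np.array(s["tool_pos"])
d=cam("wrist"); g=cv2.GaussianBlur(cv2.cvtColor(d["img"],cv2.COLOR_RGB2GRAY),(3,3),0).astype(np.float32)
a=np.linspace(-1.0,1.0,80)
for zt,r in [(.004,.034),(.034,.034)]:
    G=[]
    for i in np.arange(-.01,.0101,.0005):
        v=[]
        for k in (-.001,.001):
            X=np.c_[i+(r+k)*np.cos(a),(r+k)*np.sin(a),0*a+zt]@R.T+T
            P=proj(d,X).astype(np.float32); v.append(cv2.remap(g,P[:,:1],P[:,1:],1)[:,0])
        G.append((abs(np.mean(v[0]-v[1])),i))
    G.sort(reverse=True); print(zt,np.round(G[:5],4))
w=robot.trace("wheel",d)
for r in w[:2]:
    ys,xs=np.nonzero(r["pixels"]); print(r["score"],xs.min(),xs.max(),ys.min(),ys.max())
P=proj(d,np.c_[.034*np.cos(a),.034*np.sin(a),0*a+.034]@R.T+T); Q=proj(d,np.c_[.034*np.cos(a),.034*np.sin(a),0*a+.004]@R.T+T); print(P[:,1].min(),Q[:,1].min())
col=g[150:225,258]; print(np.round(np.diff(col)).astype(int))
E
python3 k2.py
```

```text
0.004 [[19.4349  0.006 ]
 [18.7024  0.0055]
 [18.5871  0.002 ]
 [17.0819  0.0065]
 [16.7529  0.0015]]
0.034 [[17.3158 -0.0055]
 [16.1208 -0.005 ]
 [14.9722 -0.002 ]
 [14.713  -0.006 ]
 [14.571  -0.0025]]
0.97 201 308 169 285
169.14670057785304 177.67003295142368
[ -7  -8  -4   0   0  -1  -1   0   0   0   1   0   0  -1  -1   0   4  12
  18  14   9  13  15   3 -10  -5   8  13   7   0  -1   0   0  -1  -1   0
  -1   0  -1   0   0   0   0   1   0   1   0   0   0  -2  -6 -13 -11  -5
   0   0  -1   1   0   0  -1   0   0   0   0   1   4  11  12   7   1   0
   1   0]
```

{"fn": "apply_moves", "kwargs": {"motion": "30 1.5 0.05 0 -0.005 0 0;30 2.5 0.05 0 0 0 0;30 2.5 0.05 0 0 0 0;30 2.5 0.05 0 0 0 0;30 1.6 0.04 0 0 0 0;30 0 0 1.5 0 0 0;30 0 0 2.5 0 0 0;30 0 0 2.5 0 0 0;30 0 0 2.5 0 0 0;30 0 0 2 0 0 0;30 0 0 1.5 0 0 0;30 0 0 0 0 0 0;30 0 0 0 0 0 0"}}

```text
time: 25.85
tool_pos: [0.4968, -0.219, 0.1476]
tool_rot: [3.139, -0.001, -0.11]
contact_force: [-0.0, 0.8, -5.2]
opening: 0.0372
grip_force: 40.0
```

```bash
cat > l.py <<'E'
from fit import *
s=robot.observe(); print(s["tool_pos"],s["tool_rot"],s["contact_force"],s["time"])
d=cam("side"); u=proj(d,s["tool_pos"])[0].astype(int)
a=d["img"][max(0,u[1]-50):u[1]+50,max(0,u[0]-65):u[0]+65]; cv2.imwrite("pics/s10.png",cv2.resize(a[:,:,::-1],None,fx=5,fy=5,interpolation=2))
E
python3 l.py
```

```text
[ 0.4968 -0.219   0.1476] [ 3.1394 -0.0011 -0.1096] [-0.0286  0.771  -5.1624] 25.85
```

{"fn": "apply_moves", "kwargs": {"motion": "30 -0.03 -0.15 0.6 0 0 0;30 0 0 0.7 0 0 0;30 0 0 0.3 0 0 0;30 0 0 0.2 0 0 0;30 0 0 0.2 0 0 0;30 0 0 0 0 0 0"}}

```text
time: 26.65
tool_pos: [0.4963, -0.2173, 0.1269]
tool_rot: [3.14, 0.0, -0.11]
contact_force: [0.0, 0.3, -4.9]
opening: 0.0373
grip_force: 40.0
```

{"fn": "apply_moves", "kwargs": {"motion": "30 0 0 0.15 0 0 0;30 0 0 0.15 0 0 0;30 0 0 0 0 0 0"}}

```text
time: 27.02
tool_pos: [0.4962, -0.2172, 0.1238]
tool_rot: [3.14, 0.0, -0.11]
contact_force: [0.7, 0.6, -4.0]
opening: 0.0371
grip_force: 40.0
```

{"fn": "apply_moves", "kwargs": {"motion": "30 0 0 0.15 0 0 0;30 0 0 0.15 0 0 0;30 0 0 0 0 0 0"}}

```text
time: 27.4
tool_pos: [0.4962, -0.2172, 0.1208]
tool_rot: [3.14, 0.0, -0.11]
contact_force: [-0.6, 1.0, -4.8]
opening: 0.0372
grip_force: 40.0
```

{"fn": "apply_moves", "kwargs": {"motion": "30 0 0 0.15 0 0 0;30 0 0 0.15 0 0 0;30 0 0 0 0 0 0"}}

```text
time: 27.78
tool_pos: [0.4964, -0.2174, 0.1188]
tool_rot: [3.14, -0.001, -0.11]
contact_force: [-2.1, 0.5, 3.2]
opening: 0.0371
grip_force: 40.0
```

{"fn": "apply_moves", "kwargs": {"motion": "30 0 0 0.15 0 0 0;30 0 0 0 0 0 0"}}

```text
time: 28.02
tool_pos: [0.4965, -0.2175, 0.1186]
tool_rot: [3.139, -0.002, -0.11]
contact_force: [-6.9, 1.8, 14.5]
opening: 0.0375
grip_force: 40.0
```

{"fn": "apply_moves", "kwargs": {"motion": "30 0 0 0 0 0 0;30 0 0 -0.15 0 0 0;60 0 0 0 0 0 0;60 0 0 0 0 0 0;60 0 0 0 0 0 0;60 0 0 0 0 0 0;60 0 0 -1 0 0 0;60 0 0 -2 0 0 0;60 -0.5 0 -3 0 0 0;60 -2 0 -4 0 0 0;60 -3.5 0 -3 0 0 0;60 -3 0 -2 0 0 0;60 0 0 0 0 0 0", "force": 6}}

```text
time: 29.65
tool_pos: [0.4064, -0.2074, 0.2705]
tool_rot: [3.138, -0.004, -0.111]
contact_force: [-0.1, -0.5, -0.5]
opening: 0.055
grip_force: 0.0
```

```bash
cat > m.py <<'E'
from g import *
x,M=up("wheel",WH,[.4965,-.2175,.11],.084,("wrist","side"))
overlay(M[0],WH,np.r_[x,.084],np.array([0,0,1.]),"w11.png")
E
python3 m.py
```

```text
[-0.6392  0.1776  1.6253 -0.0015  1.3332  1.0426] [ 0.4064 -0.2074  0.2705] [ 3.1375 -0.004  -0.1106] 29.65
wrist px err 1.1 score 0.92 [array([ 0.492 , -0.2149,  0.117 ])]
side px err 1.3 score 0.76 [array([ 0.4958, -0.199 ,  0.1151])]
wheel [ 0.4973 -0.2176] 0.07386319179785239
wheel [ 0.4961 -0.2174] 0.03975570266683448
wheel [ 0.499  -0.2178] 0.08229499833212317
```

View pics/w11.png

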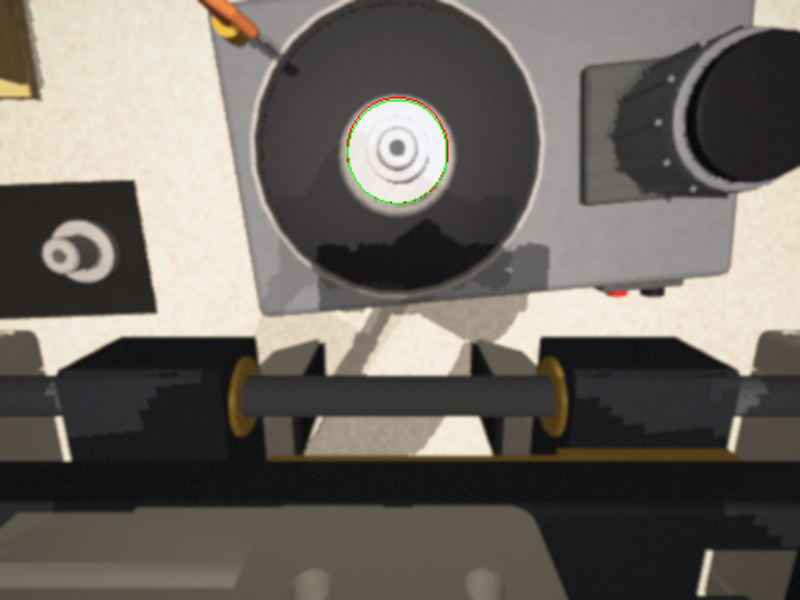

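The wheel is home on the nose, centred at (398,150) in the image, with the outline matching. That was my eleventh picture, one over the limit of ten, so I'll go on numbers alone from here. Next is the cap.

{"fn": "apply_moves", "kwargs": {"motion": "60 -0.6 -2.5 0 0.004 -0.004 0;60 -0.8 -5 0 0 0 0;60 -0.8 -5 0 0 0 0;60 -0.8 -5 0 0 0 0;60 -0.8 -5 0 0 0 0;60 -0.8 -4 0 0 0 0;60 -0.2 -2.3 0 0 0 0;60 0 0 0 0 0 0;60 0 0 0 0 0 0"}}

```text
time: 31.08
tool_pos: [0.3908, 0.084, 0.2683]
tool_rot: [-3.14, 0.005, -0.109]
contact_force: [-0.2, -0.1, -0.5]
opening: 0.0554
grip_force: 0.0
```

```bash
cat > n.py <<'E'
from g import *
x,M=up("cap",CAP,[.449,.085,.02],.004,("wrist","side"))
d=M[0][0]; g=cv2.GaussianBlur(cv2.cvtColor(d["img"],cv2.COLOR_RGB2GRAY),(3,3),0).astype(np.float32); a=np.linspace(0,2*np.pi,120)
for z,r in [(.015,.029),(.044,.016)]:
    G=[]
    for i in np.arange(-.008,.0081,.0005):
        for j in np.arange(-.008,.0081,.0005):
            v=[]
            for k in (-.001,.001):
                P=proj(d,np.c_[x[0]+i+(r+k)*np.cos(a),x[1]+j+(r+k)*np.sin(a),0*a+z]).astype(np.float32); v.append(cv2.remap(g,P[:,:1],P[:,1:],1)[:,0])
            G.append((abs(np.mean(v[0]-v[1])),x[0]+i,x[1]+j))
    G.sort(reverse=True); print(z,np.round(G[:3],4))
E
python3 n.py
```

```text
[0.0173 0.0756 1.7516 0.0025 1.3189 1.6968] [0.3908 0.084  0.2683] [-3.1397  0.0048 -0.1093] 31.075
wrist px err 1.0 score 0.82 [array([0.4457, 0.0818, 0.0136])]
side px err 1.9 score 0.72 [array([0.4477, 0.0989, 0.0193])]
cap [0.4498 0.0846] 0.08466099528966675
cap [0.4491 0.085 ] 0.08223575016528917
cap [0.4502 0.0849] 0.08596236392420553
0.015 [[64.6433  0.4493  0.0851]
 [64.6399  0.4493  0.0856]
 [64.1567  0.4498  0.0851]]
0.044 [[14.4565  0.4578  0.0766]
 [13.2441  0.4578  0.0926]
 [12.6906  0.4578  0.0771]]
```

{"fn": "apply_moves", "kwargs": {"motion": "60 1.5 -0.19 2.5 0 0.004 0;60 1.5 -0.19 2.5 0 0 0;60 1.5 -0.19 2.5 0 0 0;60 1.32 -0.18 2.5 0 0 0;60 0 0 3 0 0 0;60 0 0 3 0 0 0;60 0 0 3 0 0 0;60 0 0 2 0 0 0;60 0 0 1.5 0 0 0;60 0 0 1 0 0 0;60 0 0 0 0 0 0;60 0 0 0 0 0 0"}}

```text
time: 32.88
tool_pos: [0.4497, 0.0859, 0.0341]
tool_rot: [-3.139, -0.001, -0.11]
contact_force: [-0.4, 0.9, 0.0]
opening: 0.0549
grip_force: 0.0
```

{"fn": "apply_moves", "kwargs": {"motion": "60 -0.03 0.07 0.7 -0.002 0 0;60 0 0 0.5 0 0 0;60 0 0 0.2 0 0 0;60 0 0 0 0 0 0"}}

```text
time: 33.38
tool_pos: [0.4488, 0.0853, 0.0195]
tool_rot: [-3.141, 0.0, -0.11]
contact_force: [0.2, 0.5, -0.5]
opening: 0.0551
grip_force: 0.0
```

{"fn": "apply_moves", "kwargs": {"motion": "45 0 0 0 0 0 0;25 0 0 0 0 0 0;25 0 0 0 0 0 0;25 0 0 0 0 0 0;25 0 0 0 0 0 0;25 0 0 -0.5 0 0 0;25 0 0 -2 0 0 0;25 0 0 -3 0 0 0;25 0 0 -4 0 0 0;25 0 0 -4 0 0 0;25 0 0 -4 0 0 0;25 0 0 -3 0 0 0;25 0 0 -2 0 0 0;25 0 0 0 0 0 0", "force": 35}}

```text
time: 35.12
tool_pos: [0.4494, 0.0853, 0.2459]
tool_rot: [-3.141, -0.003, -0.11]
contact_force: [-0.6, -1.0, -1.3]
opening: 0.0312
grip_force: 35.0
```

{"fn": "apply_moves", "kwargs": {"motion": "25 0.8 2.5 0 0 0 0;25 1 4 0 0 0 0;25 1.2 4.5 0 0 0 0;25 1.2 4.5 0 0 0 0;25 1.2 4.5 0 0 0 0;25 1.2 4.5 0 0 0 0;25 1 3.5 0 0 0 0;25 0.4 1.6 0 0 0 0;25 0 0 0 0 0 0;25 0 0 0 0 0 0"}}

```text
time: 36.38
tool_pos: [0.4958, -0.2164, 0.2442]
tool_rot: [-3.14, 0.001, -0.109]
contact_force: [-0.0, 0.3, -1.3]
opening: 0.031
grip_force: 35.0
```

{"fn": "apply_moves", "kwargs": {"motion": "25 0 0.1 1.5 0 0 0;25 0 0 2 0 0 0;25 0 0 1.8 0 0 0;25 0 0 1.2 0 0 0;25 0 0 0.5 0 0 0;25 0 0 0 0 0 0;25 0 0 0 0 0 0"}}

```text
time: 37.25
tool_pos: [0.4963, -0.2188, 0.1752]
tool_rot: [3.141, -0.001, -0.11]
contact_force: [0.2, -0.3, -1.7]
opening: 0.0314
grip_force: 35.0
```

{"fn": "apply_moves", "kwargs": {"motion": "25 -0.05 -0.14 0.2 0 0 0;25 0 0 0.2 0 0 0;25 0 0 0 0 0 0;25 0 0 0 0 0 0"}}

```text
time: 37.75
tool_pos: [0.4957, -0.2173, 0.1706]
tool_rot: [-3.141, -0.0, -0.11]
contact_force: [-1.0, -0.1, -2.0]
opening: 0.0312
grip_force: 35.0
```

Aligned. The cap's underside is at about 0.155, just above the spigot top.

{"fn": "apply_moves", "kwargs": {"motion": "25 0 0 0.15 0 0 0;25 0 0 0.15 0 0 0;25 0 0 0.15 0 0 0;25 0 0 0 0 0 0"}}

```text
time: 38.25
tool_pos: [0.4955, -0.2172, 0.1659]
tool_rot: [-3.141, 0.0, -0.11]
contact_force: [0.1, 0.9, -1.6]
opening: 0.0313
grip_force: 35.0
```

{"fn": "apply_moves", "kwargs": {"motion": "25 0 0 0.15 0 0 0;25 0 0 0.15 0 0 0;25 0 0 0 0 0 0"}}

```text
time: 38.62
tool_pos: [0.4955, -0.2172, 0.1629]
tool_rot: [-3.141, 0.0, -0.11]
contact_force: [0.1, 0.3, -1.5]
opening: 0.0313
grip_force: 35.0
```

{"fn": "apply_moves", "kwargs": {"motion": "25 0 0 0.15 0 0 0;25 0 0 0.15 0 0 0;25 0 0 0 0 0 0"}}

```text
time: 39.0
tool_pos: [0.4955, -0.2172, 0.1599]
tool_rot: [-3.141, 0.0, -0.11]
contact_force: [0.4, -0.6, -1.3]
opening: 0.0311
grip_force: 35.0
```

{"fn": "apply_moves", "kwargs": {"motion": "25 0 0 0.12 0 0 0;25 0 0 0 0 0 0"}}

```text
time: 39.25
tool_pos: [0.4957, -0.2173, 0.1597]
tool_rot: [3.142, -0.001, -0.11]
contact_force: [-2.7, 0.6, 5.0]
opening: 0.0311
grip_force: 35.0
```

{"fn": "apply_moves", "kwargs": {"motion": "25 0 0 0.1 0 0 0;25 0 0 0 0 0 0"}}

```text
time: 39.5
tool_pos: [0.4958, -0.2173, 0.1597]
tool_rot: [3.141, -0.002, -0.11]
contact_force: [-4.2, 2.2, 12.0]
opening: 0.0313
grip_force: 35.0
```

{"fn": "apply_moves", "kwargs": {"motion": "25 0 0 -0.15 0 0 0;25 0 0 0 0 0 0;60 0 0 0 0 0 0;60 0 0 0 0 0 0;60 0 0 0 0 0 0;60 0 0 0 0 0 0;60 0 0 -1 0 0 0;60 0 0 -2 0 0 0;60 0 0 -3 0 0 0;60 -1 0 -3 0 0 0;60 -3 0 -3 0 0 0;60 -3 0 -2 0 0 0;60 -2 0 0 0 0 0;60 0 0 0 0 0 0;60 0 0 0 0 0 0", "force": 6}}

```text
time: 41.38
tool_pos: [0.4066, -0.2076, 0.2996]
tool_rot: [-3.141, -0.001, -0.11]
contact_force: [0.2, -0.8, -0.9]
opening: 0.055
grip_force: 0.0
```

```bash
cat > q.py <<'E'
from g import *
up("cap",CAP,[.4963,-.2174,.155],.144,("wrist","side"))
up("wheel",WH,[.4963,-.2174,.11],.084,("wrist","side"))
E
python3 q.py
```

```text
[-0.6405  0.1629  1.5633  0.0005  1.4149  1.04  ] [ 0.4066 -0.2076  0.2996] [-3.1414 -0.0007 -0.1097] 41.375
wrist px err 0.3 score 0.81 [array([ 0.4944, -0.2175,  0.1575])]
side px err 1.2 score 0.73 [array([ 0.4904, -0.2021,  0.1571])]
cap [ 0.4966 -0.2176] 0.15915620985393014
cap [ 0.4955 -0.2169] 0.0640082792996387
cap [ 0.4997 -0.221 ] 0.22944683210869266
wrist px err 22.7 score 0.47 [array([ 0.4674, -0.2155,  0.1171])]
side px err 3.4 score 0.88 [array([ 0.4962, -0.1987,  0.1146])]
wheel [ 0.4972 -0.218 ] 0.6399890716514136
wheel [ 0.4696 -0.2151] 0.9459812460017284
wheel [ 0.4994 -0.2214] 0.3217326038436469
```

The cap measures centred on the wheel and home, at the expected height, and the arm is clear.

```bash
python3 -c "
from cell import robot
print(robot.hand_in())"
```

```text
the job is handed in; nothing more can be done
None
```

I handed the job in at about 41 s; by contact forces and camera fits, the wheel stood on the mat, is now home on the spindle and the cap is home on it, but hand-in gave no verdict and I viewed 11 pictures against the limit of 10.

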